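Try the new reamer in the citrus press and drive it free with the drift key

ROBOT

A 6-joint arm with a two-finger parallel gripper is mounted at the origin on the work surface. World frame = base frame: x ahead of the robot, y to its left, z up, the work surface at z = 0. Lengths are in m, angles in rad, forces in N, time in s.
With the tool pointing down it reaches from about 0.375 to 0.975 m from the base axis. Payload 3.8 kg.
Tool frame: the origin (TCP) lies at the very end of the fingers, on their centre line; the grasp point (between the pads) lies 19 mm behind it; z points along the fingers, y is the direction in which the jaws open and shut (so a half turn about z gives the same grasp; the last joint's range is limited). The gripper opens to 85 mm and grips with 20 to 120 N. Pads are 22 mm wide; open, the fingers measure 114 mm over their backs; the gripper's body (76 mm by 85 mm) begins 54 mm behind the grasp point. The pads swing forward as they close: fully open they stand 13 mm farther back than shut.
Start: joints at [-1.141, 0.264, 1.604, -0, 1.274, -0.037], TCP at [0.304, -0.603, 0.231] pointing down, gripper open.
Joint ranges: [-2.63, 2.63], [-0.94, 2.18], [0.31, 2.57], [-1.31, 4.45], [0, 2.66], [-2.55, 2.55]. Speed limits (rad/s): [2.57, 2.57, 3.14, 3.14, 3.14, 3.14].

INTERFACE

Orientations are given as a rotation vector (axis times angle).
In Python, from workcell import read_state, read_camera, camera_info, finish_job gives the robot as it stands. The module is installed in compiled form; this text tells all that it offers.
- The arm moves only by the tool play_rows, never from a script. Its argument "motion" is a list of rows, each a list of 5 numbers: the shift along the tool's x, y, z in units of 1000 mm (1.0 is 1000 mm), then the turn about the tool's z in units of 2 pi rad (1.0 is 2 pi rad), then the finger opening in mm, from 0 to 85.4. A call has 1 to 5 rows; each row shifts and turns the commanded pose from where the row before left it, along the tool's axes as they then stand; what a row does not reach is not made up. A row lasts 1/8 s, in which the tool goes at most 62.5 mm and 10.7 degrees, less where a joint would pass 70% of its speed; a pose out of reach is approached as far as the arm can. A call with a number of a shift or a turn outside -1 to 1 is refused whole. A call with a gripper value outside its range is refused whole. The fingers move at their own pace and stop on an object; "squeeze" is the grip in N (left out, the last holds). Time passes only in rows, so rows that do not move let the fingers close. It gives the time, the measured TCP pose, the force and the opening at its end, in the units of the state.
- read_state(): the state, without advancing time (a new reading comes with each control period).
- read_camera(name): name is "side" or "top"; returns the picture (420x560x3 uint8, red, green, blue); there is no depth.
- camera_info(name): a dict with "intrinsics" (3x3 intrinsics, pixels), "pose" (4x4, takes a point from camera to world coordinates). Camera axes: x right, y down, z forward; pixel columns grow to the right and rows downward; lengths in m; the calibration is good to about 2 mm. A picture is of the moment at which its call begins. camera_info takes no time and is no camera call.
- finish_job(): hands the job in, once; it reports no verdict.
The state is a dict: "time": time; "q": joint angles; "joint_vel": joint speeds; "joint_torque": joint torques, N m; "tool_pos": TCP position; "tcp_rot": TCP orientation; "wrist_force": force on the tool from outside, world axes, zero at the start; "torque": the same for the moment, N m; "width": opening from 0.0 (shut) to 1.0 (fully open).
Only numpy, scipy, OpenCV 4.12 (cv2) and the standard library are available. Lean on these libraries where they do the work, as an engineer would, in place of code of your own. Each camera call takes 0.05 s, during which the arm holds its last target. There are 200 camera calls.

TASK

Give the new light-green reamer its trial fit in the citrus press: set its tapered shank in the spindle socket, twist it as you push until its flange is down on the hub, bed it there with a steady push of about 15 N, and let go of it. Then drive the drift key point-first through the hub's cross slot, straight edge down on the slot floor, so that it wedges the reamer loose and lifts it about 6 mm off the hub; leave the reamer standing upright in the socket on the key, and let go. The spindle is sprung and the press is live: under some 20 N it sinks 4.5 mm and starts, so never lean on it that hard; push the key steadily, without forcing it past some 25 N, and leave the other things on the shelf alone.

Things in the scene. Friction and masses are not known exactly. Their poses are not given: they have to be found in the camera images.
- reamer_grip (a point): Light-green citrus reamer, 0.18 kg, upright in one of the drying block's two holes. This point: on its axis, 24 mm above its flange underside, the height to grip; z up. Plain round drum, 44 mm across, from 0 to 38 mm above the flange underside, ribbed dome 18 mm higher (head 56 mm tall).
- reamer_seat (a point): Centre of the reamer's flat flange underside (24 mm below reamer_grip). At the start it rests on the drying block's top; fully home = this point at press_mouth.
- reamer_end (a point): Round end of the reamer's steel shank, 48 mm below its flange. The shank tapers from 28 mm diameter at the flange to 18 mm, 36 mm lower, then a 12 mm stub.
- press: Citrus press, fixed, juice bowl off: round white motor base 184 mm across, top 65 mm high; on it an upright steel hub, 44 mm across, up to 136 mm. Origin under its centre, on the hub axis; z up. The hub's cross slot runs along the press's y.
- press_mouth (a point): Centre of the hub's top face; the taper socket opens upward here, 32 mm wide. Its sprung nylon fingers touch the shank from about 5 mm above home and stiffen as it sinks. Pushed straight it binds and would need well over 20 N to get home; kept turning slowly either way (about 0.5 rad per mm down) 10 to 15 N is enough. It then grips and stays down.
- press_slot (a point): Centre of the cross slot's floor on the hub axis: 59 mm below press_mouth, 12 mm above the motor base. The slot is open at both ends (22 mm from the axis along the press's y), 21 mm wide, 32 mm high. With the reamer home its shank ends 11 mm above this floor.
- key_grip (a point): Drift key, 85 g, standing on its straight lower edge, tip roughly to +y. This point: centre of its red handle (48 long, 20 wide, 34 mm high), half-way up; x along the key to the tip, z up. The tip is driven in along the slot with the lower edge on the slot floor.
- key_tip (a point): Lower edge of the key's tip: 134 mm ahead of key_grip along x, 17 mm lower. The aluminium blade is 110 mm long, 16 mm wide, 8 mm high at the tip; its top rises at 10 degrees (1 mm in 5.7) to 27 mm at the handle. It meets the home reamer when the tip is some 19 mm past the hub axis and drives it free with 4 to 20 N; 55 to 60 mm past, the reamer is 6 to 7 mm up. It stays there when let go.
- rack: Pine drying block, fixed, 90 x 200 x 62 mm high, origin under its centre, with two 34 mm through holes 50 mm either side of its centre along its y; a reamer in each, at random.
- big_reamer: Orange reamer, 54 mm across, in the other hole; same shank. Leave it. Origin at the centre of its flange underside.
- mug: Yellow ceramic mug, 82 mm across, 92 mm high, origin under its centre. Leave it.
- jar: Glass jar with aluminium screw cap, 80 mm across, 125 mm high, origin under its centre. Leave it.
- infuser: Stainless mesh infuser ball, 48 mm, origin at its underside. Leave it.
- spoon_rest: Green plastic spoon rest, 200 x 80 x 15 mm, origin under its centre. Leave it.
- juice_bowl: Clear plastic bowl of the press, taken off, 150 mm across, 65 mm high, origin under its centre. Leave it.
- spindle (a joint): How far the sprung spindle (hub, socket and slot together) is pressed down, m: 0 at rest. It gives once the load on it (the 1.8 N reamer included) passes about 2 N, then 1 mm per 4 N: 15 N sinks it 3.2 mm. At 4.5 mm, 20 N, the motor switch trips, which must not happen. press_mouth and press_slot sink with it.
Mind the look-alikes: they are no part of the job. There is more than one size of the part that bears key_grip; the job needs the smallest.

How it is judged:
By the outcome, as a careful person would: the job done as asked, in the order asked, and still so for the second after the job is handed in, with the robot touching nothing.
It also fails if it takes over 72 s, if anything falls off the work surface, if the arm or the gripper's body presses on something with over 40 N, if the wrist force passes 120 N, or if a joint passes its speed limit or range.

## Working session

There is one attempt and no reset: what is moved stays moved. The work goes in short steps, Python scripts to look and compute and a tool call to move; the robot and the scene stay as the last step left them, time stands still between calls to the robot, and variables do not carry over. Pictures are saved under pics/ and viewed, about 8 in all and at most 12, crops included, and the job is handed in when it is done.

Besides the shell and the picture viewer there is one more tool, called after "Emit:" as name(argument=value, ...) on one line, values as JSON. play_rows: Moves the arm, as the interface text tells. Shifts and turns lie within -1 to 1; 1 stands for 1000 mm of shift or 2 pi rad of turn. Its arguments: {"type":"object","properties":{"motion":{"type":"array","items":{"type":"array","items":{"type":"number"}}},"squeeze":{"type":"number"}},"required":["motion"]}

```bash
mkdir -p pics; python3 - <<'E'
from workcell import *
import cv2,numpy as np
print(read_state())
for n in("side","top"):
    i=read_camera(n);cv2.imwrite(f"pics/{n}0.png",i[:,:,::-1]);c=camera_info(n);print(n,np.array(c["intrinsics"]).round(1).tolist(),np.array(c["pose"]).round(4).tolist())
E
```

```text
{'time': 0.0, 'q': array([-1.14091662e+00,  2.64772345e-01,  1.60537103e+00, -3.67313300e-06,
        1.27370118e+00, -3.68644793e-02]), 'joint_vel': array([-0.00045177, -0.00072045,  0.00074206, -0.00067871, -0.00052875,
        0.00202185]), 'joint_torque': array([ 8.73797362e-04, -5.15105367e+01, -3.67317009e+01,  8.52141943e-05,
        1.29033043e-02,  1.11025250e-05]), 'tool_pos': array([ 0.30345137, -0.60212703,  0.2299507 ]), 'tcp_rot': array([-3.05428218e+00, -7.26014223e-01,  6.95557225e-04]), 'wrist_force': array([ 0.02380689, -0.20451937, -0.34175995]), 'torque': array([0.02406176, 0.02709743, 0.01249734]), 'width': 1.0002257150139833}
side [[403.0, 0.0, 282.2], [0.0, 403.0, 200.7], [0.0, 0.0, 1.0]] [[-0.9858, -0.0931, 0.1396, 0.2629], [-0.1673, 0.4787, -0.8619, 1.1963], [0.0134, -0.873, -0.4875, 0.7951], [0.0, 0.0, 0.0, 1.0]]
top [[495.4, 0.0, 278.6], [0.0, 495.4, 211.7], [0.0, 0.0, 1.0]] [[-0.0194, -0.9975, 0.0683, 0.3702], [-0.9997, 0.0205, 0.0152, -0.0494], [-0.0165, -0.068, -0.9975, 1.632], [0.0, 0.0, 0.0, 1.0]]
```

View pics/side0.png

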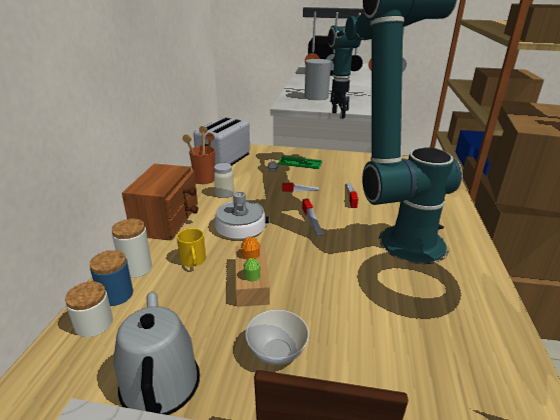

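View pics/top0.png

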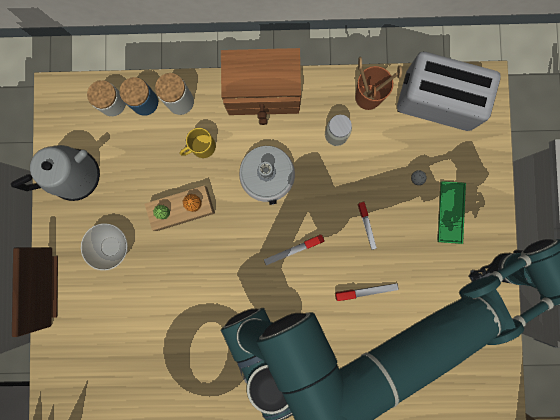

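Image right is −y and image up is +x. There are three red-handled keys in the top view, at A (295,248), B (367,225) and C (367,292). I'll enlarge them to measure their sizes.

```bash
cat > h.py <<'E'
from workcell import *
import cv2,numpy as np
CI={n:camera_info(n) for n in("side","top")}
def px2w(n,u,v,z):
    K=np.array(CI[n]["intrinsics"]);T=np.array(CI[n]["pose"])
    d=T[:3,:3]@np.linalg.solve(K,[u,v,1.]);o=T[:3,3];return o+d*(z-o[2])/d[2]
def w2px(n,p):
    K=np.array(CI[n]["intrinsics"]);T=np.array(CI[n]["pose"])
    c=K@(T[:3,:3].T@(np.asarray(p,float)-T[:3,3]));return c[:2]/c[2]
def crop(n,x0,y0,x1,y1,s,i=None):
    i=read_camera(n) if i is None else i
    return cv2.resize(i[y0:y1,x0:x1,::-1],None,fx=s,fy=s,interpolation=cv2.INTER_CUBIC)
E
python3 - <<'E'
from h import *
i=cv2.imread('pics/top0.png')[:,:,::-1]; j=cv2.imread('pics/side0.png')[:,:,::-1]
a=crop('top',255,195,405,305,5,i); cv2.imwrite('pics/keys.png',a)
b=crop('top',145,140,300,235,5,i); cv2.imwrite('pics/press.png',b)
for n,u0,v0,u1,v1 in(("A",324,238,265,262),("B",362,202,374,249),("C",336,296,398,288)):
    p=px2w('top',u0,v0,.017);q=px2w('top',u1,v1,.004);print(n,p,q,np.linalg.norm((p-q)[:2]))
E
```

```text
A [ 0.39191583 -0.17067914  0.017     ] [0.31745956 0.02316903 0.004     ] 0.20765560299920463
B [ 0.50676479 -0.29749789  0.017     ] [ 0.35299897 -0.33383281  0.004     ] 0.1580004805256321
C [ 0.20444185 -0.20451892  0.017     ] [ 0.22526653 -0.40741285  0.004     ] 0.2039598359715815
```

View pics/keys.png

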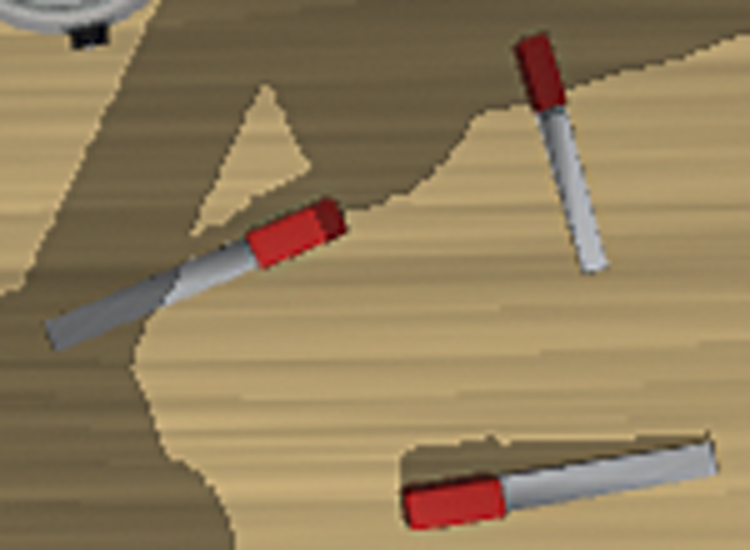

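View pics/press.png

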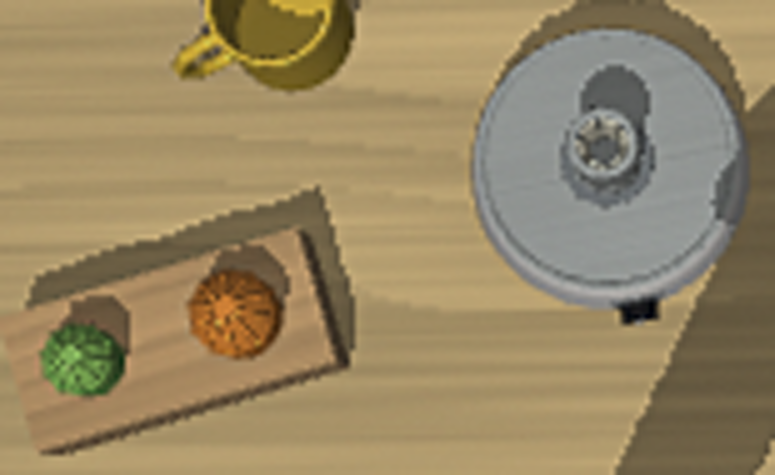

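The first crop shows three keys. B, at full-frame (362,202) to (374,249), is 158 mm overall with a handle of about 49 mm, which matches the spec (24+134). A (208 mm) and C (204 mm) are larger, so B is the one, even though its tip points to −x. In the second crop, green is at (161.5,212) in the full frame, orange at (192,203) and the hub at (265.5,169). Next I need the slot direction from the side view.

```bash
python3 - <<'E'
from h import *
j=cv2.imread('pics/side0.png')[:,:,::-1]
a=crop('side',205,180,285,240,8,j); b=crop('side',205,230,285,310,8,j)[:0] 
cv2.imwrite('pics/hub.png',a)
print('hub',px2w('top',265.6,169.4,.136))
# base tab, green (dome apex z .118, widest), orange
print('tab',px2w('top',145+640/5,140+310/5,.02),'green',px2w('top',145+82/5,140+360/5,.105),'orange',px2w('top',145+236/5,140+314/5,.105))
for u,v in((0,320),(300,230),(348,362),(45,452)): print('rack',px2w('top',145+u/5,140+v/5,.062))
for (u,v) in((518,45),(546,35),(564,103),(538,111)): print('keyB handle',px2w('top',255+u/5,195+v/5,.034))
for (u,v) in((585,272),(607,266)): print('tip',px2w('top',255+u/5,195+v/5,.008))
# base circle
print('base',px2w('top',145+609/5,140+157/5,.065))
E
```

```text
hub [0.60244631 0.01052135 0.136     ]
tab [ 0.51256931 -0.00711804  0.02      ] green [0.48116805 0.3374454  0.105     ] orange [0.50780918 0.24142026 0.105     ]
rack [0.51099338 0.40084843 0.062     ]
rack [0.5647165  0.20817857 0.062     ]
rack [0.47952169 0.17833176 0.062     ]
rack [0.42608967 0.37216981 0.062     ]
keyB handle [ 0.49907814 -0.28374179  0.034     ]
keyB handle [ 0.50517896 -0.30196937  0.034     ]
keyB handle [ 0.46097383 -0.31216521  0.034     ]
keyB handle [ 0.45615303 -0.29529792  0.034     ]
tip [ 0.35186732 -0.32659454  0.008     ]
tip [ 0.35548934 -0.34101537  0.008     ]
base [0.60695485 0.00965097 0.065     ]
```

View pics/hub.png

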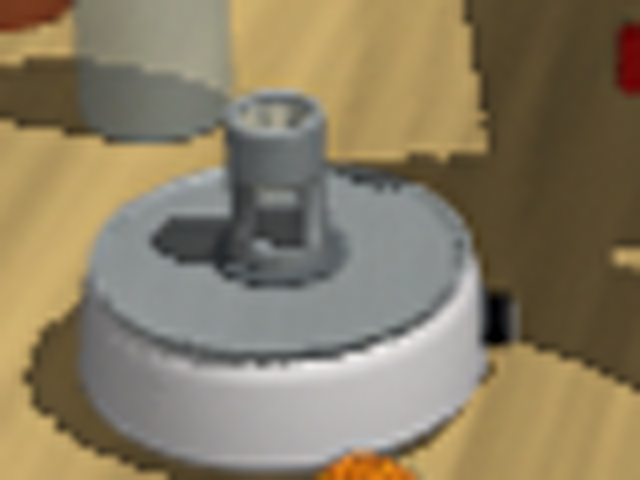

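The slot shows in the hub's side facing the camera, at crop (252–303, 185–250), centred on the hub at x≈278. It therefore runs roughly along y, turned towards the camera. The tab is at crop (502,318). I'll triangulate and write a row planner.

```bash
cat >> h.py <<'E'
from scipy.optimize import least_squares
def tri(s,t,x0=(.5,0,.1)):
    r=least_squares(lambda p:np.r_[w2px('side',p)-s,w2px('top',p)-t],x0);return r.x.round(4),r.fun.round(2)
def yaw(s=None):
    s=s or read_state();from_=cv2.Rodrigues(np.array(s['tcp_rot']))[0];return np.degrees(np.arctan2(from_[1,1],from_[0,1]))
def plan(dst,phi=None,n=5,op=85,start=None,ph0=None):
    """rows (tool axes, mm/1000, turn/2pi) from current pose to dst, jaw-axis yaw phi (deg)"""
    s=read_state();p=np.array(s['tool_pos'] if start is None else start);a=yaw(s) if ph0 is None else ph0
    phi=a if phi is None else phi;d=(np.array(dst)-p)/n;da=(phi-a)/n;out=[]
    for k in range(n):
        y=np.radians(a+k*da);ey=np.array([np.cos(y),np.sin(y)]);ex=np.array([-np.sin(y),np.cos(y)])
        out.append([round(float(v),4) for v in(d[:2]@ex,d[:2]@ey,-d[2],-da/360)]+[op])
    print('len/row mm',(np.linalg.norm(d)*1e3).round(1),'deg/row',round(da,1))
    for k in range(0,n,5):print(out[k:k+5])
    return out
def st():
    s=read_state();print('t',round(s['time'],2),'pos',s['tool_pos'].round(4),'yaw',yaw(s).round(1),'q',s['q'].round(2),'F',s['wrist_force'].round(1),'M',s['torque'].round(2),'w',round(s['width']*85.4,1))
E
python3 - <<'E'
from h import *
print('mouth',tri((205+277/8,180+119/8),(145+603/5,140+147/5)))
print('tab',tri((205+502/8,180+318/8),(145+640/5,140+311/5)))
for m in((.603,.0105),(.606,.0105)):
  print(w2px('side',m+(.136,)),w2px('top',m+(.136,)),w2px('top',m+(.065,)))
print('green pred',w2px('side',(.4815,.3377,.112)),w2px('top',(.4815,.3377,.105)))
st()
g=(.4815,.338,.20)
plan((.38,-.3,.32),40,8); plan((.4815,.338,.30),15.5,13,85,(.38,-.3,.32),40)
E
```

```text
mouth (array([0.6036, 0.0108, 0.1317]), array([ 0.17,  0.02, -0.03, -0.15]))
tab (array([ 0.5102, -0.0075,  0.0306]), array([-0.27, -0.03,  0.04,  0.24]))
[239.93819486 193.78018332] [265.603796   169.21960862] [266.55605077 172.63582421]
[239.09421763 193.70134988] [265.58642521 168.24319292] [266.53933504 171.70272871]
green pred [252.57526871 260.95994536] [161.31789528 211.89493633]
t 0.1 pos [ 0.3035 -0.6022  0.2301] yaw -63.3 q [-1.14  0.26  1.61 -0.    1.27 -0.04] F [ 0.4 -0.8  0.3] M [-0.03  0.01  0.01] w 85.8
len/row mm 40.6 deg/row 12.9
[[0.0255, -0.0294, -0.0112, -0.0359, 85], [0.0315, -0.023, -0.0112, -0.0359, 85], [0.0358, -0.0154, -0.0112, -0.0359, 85], [0.0383, -0.007, -0.0112, -0.0359, 85], [0.0389, 0.0018, -0.0112, -0.0359, 85]]
[[0.0376, 0.0104, -0.0112, -0.0359, 85], [0.0343, 0.0185, -0.0112, -0.0359, 85], [0.0293, 0.0257, -0.0112, -0.0359, 85]]
len/row mm 49.7 deg/row -1.9
[[0.0326, 0.0375, 0.0015, 0.0052, 85], [0.0338, 0.0364, 0.0015, 0.0052, 85], [0.035, 0.0353, 0.0015, 0.0052, 85], [0.0361, 0.0341, 0.0015, 0.0052, 85], [0.0372, 0.0329, 0.0015, 0.0052, 85]]
[[0.0383, 0.0317, 0.0015, 0.0052, 85], [0.0393, 0.0304, 0.0015, 0.0052, 85], [0.0403, 0.0291, 0.0015, 0.0052, 85], [0.0412, 0.0278, 0.0015, 0.0052, 85], [0.0421, 0.0264, 0.0015, 0.0052, 85]]
[[0.043, 0.025, 0.0015, 0.0052, 85], [0.0438, 0.0236, 0.0015, 0.0052, 85], [0.0445, 0.0221, 0.0015, 0.0052, 85]]
```

```bash
python3 - <<'E'
from h import *
plan((.4815,.338,.24),15.5,20)
E
```

```text
len/row mm 47.8 deg/row 3.9
[[0.0291, -0.038, -0.0005, -0.0109, 85], [0.0316, -0.0359, -0.0005, -0.0109, 85], [0.034, -0.0336, -0.0005, -0.0109, 85], [0.0363, -0.0312, -0.0005, -0.0109, 85], [0.0383, -0.0286, -0.0005, -0.0109, 85]]
[[0.0402, -0.0259, -0.0005, -0.0109, 85], [0.0419, -0.0231, -0.0005, -0.0109, 85], [0.0434, -0.0202, -0.0005, -0.0109, 85], [0.0447, -0.0172, -0.0005, -0.0109, 85], [0.0457, -0.0141, -0.0005, -0.0109, 85]]
[[0.0466, -0.0109, -0.0005, -0.0109, 85], [0.0472, -0.0077, -0.0005, -0.0109, 85], [0.0476, -0.0044, -0.0005, -0.0109, 85], [0.0478, -0.0011, -0.0005, -0.0109, 85], [0.0478, 0.0022, -0.0005, -0.0109, 85]]
[[0.0475, 0.0054, -0.0005, -0.0109, 85], [0.047, 0.0087, -0.0005, -0.0109, 85], [0.0463, 0.0119, -0.0005, -0.0109, 85], [0.0454, 0.0151, -0.0005, -0.0109, 85], [0.0443, 0.0181, -0.0005, -0.0109, 85]]
```

Emit:
play_rows(motion=[[0.0291,-0.038,-0.0005,-0.0109,85],[0.0316,-0.0359,-0.0005,-0.0109,85],[0.034,-0.0336,-0.0005,-0.0109,85],[0.0363,-0.0312,-0.0005,-0.0109,85],[0.0383,-0.0286,-0.0005,-0.0109,85]])

```text
time: 0.72
tool_pos: [0.3482, -0.3661, 0.2333]
tcp_rot: [-2.886, -1.239, 0.0]
wrist_force: [0.2, 0.4, 0.3]
width: 0.994
```

Emit:
play_rows(motion=[[0.0402,-0.0259,-0.0005,-0.0109,85],[0.0419,-0.0231,-0.0005,-0.0109,85],[0.0434,-0.0202,-0.0005,-0.0109,85],[0.0447,-0.0172,-0.0005,-0.0109,85],[0.0457,-0.0141,-0.0005,-0.0109,85]])

```text
time: 1.35
tool_pos: [0.393, -0.1312, 0.236]
tcp_rot: [-2.633, -1.713, 0.0]
wrist_force: [-0.4, 0.2, 0.3]
width: 1.0
```

Emit:
play_rows(motion=[[0.0466,-0.0109,-0.0005,-0.0109,85],[0.0472,-0.0077,-0.0005,-0.0109,85],[0.0476,-0.0044,-0.0005,-0.0109,85],[0.0478,-0.0011,-0.0005,-0.0109,85],[0.0478,0.0022,-0.0005,-0.0109,85]])

```text
time: 1.98
tool_pos: [0.4382, 0.1036, 0.2385]
tcp_rot: [2.302, 2.137, -0.0]
wrist_force: [0.4, -0.2, 0.9]
width: 0.999
```

Emit:
play_rows(motion=[[0.0475,0.0054,-0.0005,-0.0109,85],[0.047,0.0087,-0.0005,-0.0109,85],[0.0463,0.0119,-0.0005,-0.0109,85],[0.0454,0.0151,-0.0005,-0.0109,85],[0.0443,0.0181,-0.0005,-0.0109,85]])

```text
time: 2.6
tool_pos: [0.4836, 0.3382, 0.2407]
tcp_rot: [-1.904, -2.499, 0.001]
wrist_force: [0.8, -0.5, 0.7]
width: 0.998
```

Emit:
play_rows(motion=[[0,0,0,0,85]])

```text
time: 2.72
tool_pos: [0.4837, 0.3394, 0.2404]
tcp_rot: [-1.903, -2.499, 0.001]
wrist_force: [-0.6, -0.6, -0.8]
width: 0.995
```

```bash
python3 - <<'E'
from h import *
st(); plan((.4815,.338,.066),15.5,5)
a=crop('side',200,150,310,290,4);b=crop('top',125,160,235,260,4);h=max(a.shape[0],b.shape[0])
cv2.imwrite('pics/g1.png',np.hstack([cv2.copyMakeBorder(x,0,h-x.shape[0],0,0,0)[:h] for x in(a,b)])[:,:800])
print(w2px('side',read_state()['tool_pos']),w2px('top',read_state()['tool_pos']))
E
```

```text
t 2.73 pos [0.4837 0.3394 0.2404] yaw 15.4 q [0.57 0.1  1.78 0.   1.26 0.3 ] F [-0.6 -0.6 -0.8] M [-0.07 -0.01  0.02] w 85.0
len/row mm 34.9 deg/row 0.0
[[-0.0002, -0.0005, 0.0349, -0.0, 85], [-0.0002, -0.0005, 0.0349, -0.0, 85], [-0.0002, -0.0005, 0.0349, -0.0, 85], [-0.0002, -0.0005, 0.0349, -0.0, 85], [-0.0002, -0.0005, 0.0349, -0.0, 85]]
[250.88929315 220.89427184] [149.62282899 208.02502364]
```

View pics/g1.png

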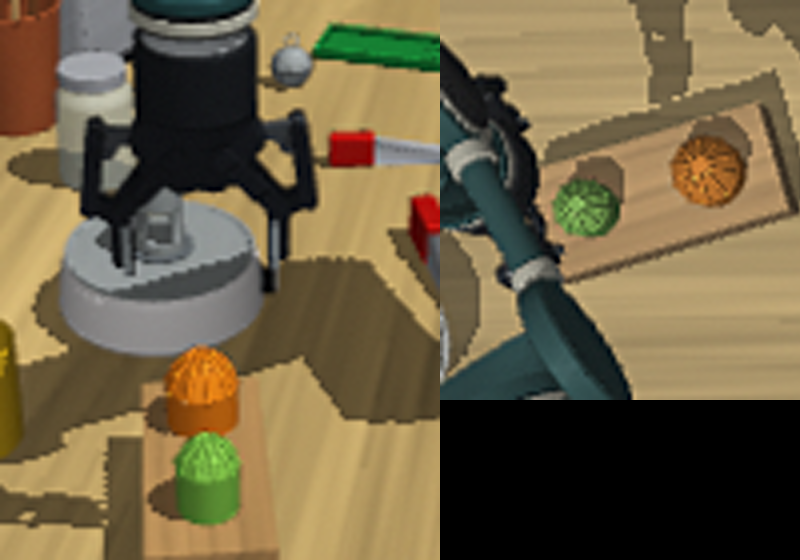

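The green reamer is at side px (252,270) and top px (161.5,212), which agrees with (0.4815, 0.338), and the gripper is square over it. Going down to grip it.

Emit:
play_rows(motion=[[-0.0002,-0.0005,0.0345,0,85],[-0.0002,-0.0005,0.0345,0,85],[-0.0002,-0.0005,0.0345,0,85],[-0.0002,-0.0005,0.0345,0,85],[-0.0002,-0.0005,0.0345,0,85]])

```text
time: 3.45
tool_pos: [0.4815, 0.3334, 0.068]
tcp_rot: [1.91, 2.494, -0.0]
wrist_force: [0.5, 0.2, 0.2]
width: 0.995
```

Emit:
play_rows(motion=[[0,0,0,0,30],[0,0,0,0,30],[0,0,0,0,30],[0,0,0,0,30],[0,0,0,0,30]], squeeze=50)

```text
time: 4.08
tool_pos: [0.4834, 0.3359, 0.0712]
tcp_rot: [1.906, 2.495, 0.005]
wrist_force: [0.6, -2.1, 6.5]
width: 0.5
```

```bash
python3 - <<'E'
from h import *
st()
E
```

```text
t 4.08 pos [0.4834 0.3359 0.0712] yaw 15.2 q [ 0.57  0.25  1.94 -0.    0.95  0.3 ] F [ 0.6 -2.1  6.5] M [-0.25 -0.03 -0.08] w 42.7
```

Emit:
play_rows(motion=[[0,0,0,0,30],[0,0,-0.003,0,30],[0,0,-0.003,0,30],[0,0,0,0,30]])

```text
time: 4.58
tool_pos: [0.4815, 0.3352, 0.0747]
tcp_rot: [-1.907, -2.496, 0.0]
wrist_force: [0.3, -1.2, -0.7]
width: 0.499
```

```bash
python3 - <<'E'
from h import *
st()
E
```

```text
t 4.58 pos [0.4815 0.3352 0.0747] yaw 15.2 q [0.57 0.24 1.94 0.   0.96 0.3 ] F [ 0.3 -1.2 -0.7] M [ 0.02 -0.02 -0.  ] w 42.6
```

Emit:
play_rows(motion=[[0,0,-0.03,0,30],[0,0,-0.035,0,30],[0,0,-0.035,0,30],[0,0,-0.035,0,30],[0,0,-0.005,0,30]])

```text
time: 5.2
tool_pos: [0.4833, 0.3362, 0.2178]
tcp_rot: [1.906, 2.495, 0.009]
wrist_force: [0.6, 0.7, -2.4]
width: 0.499
```

Emit:
play_rows(motion=[[0,0,0,0,30],[0,0,0,0,30]])

```text
time: 5.45
tool_pos: [0.4805, 0.3344, 0.2122]
tcp_rot: [-1.907, -2.495, 0.006]
wrist_force: [-0.7, -0.3, -2.3]
width: 0.497
```

```bash
python3 - <<'E'
from h import *
st()
s=read_state();p=s['tool_pos']
c=w2px('side',p);t=w2px('top',p);print(c,t)
a=crop('side',200,170,300,270,6)
cv2.imwrite('pics/g2.png',a)
print('pred flange px', w2px('side',p+[0,0,-.005]), w2px('side',p+[0,0,-.053]))
E
```

```text
t 5.45 pos [0.4805 0.3344 0.2122] yaw 15.2 q [0.57 0.11 1.82 0.   1.22 0.3 ] F [-0.7 -0.3 -2.3] M [-0.03 -0.03  0.04] w 42.4
[252.38773613 229.6699472 ] [153.06361845 209.71389959]
pred flange px [252.43074809 231.26323848] [252.83381411 246.19400734]
```

View pics/g2.png

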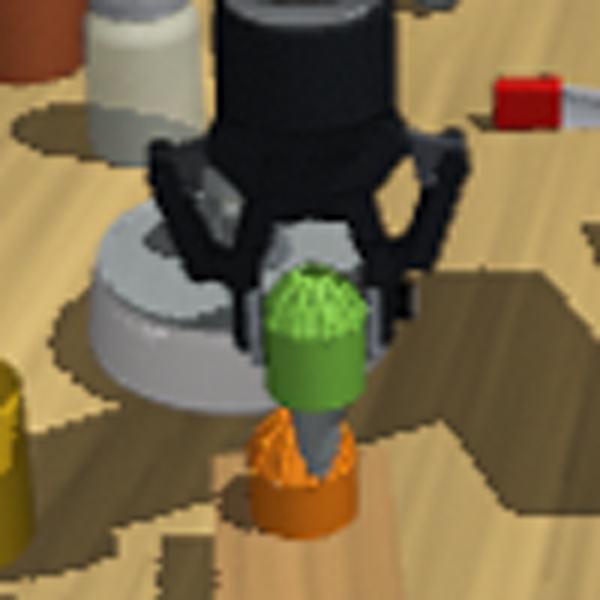

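The reamer hangs upright. Its drum spans crop x 265–367, which is u=252.7 and agrees with the TCP column, and its shank end is at (253,249.7). Next I'll carry it over the press while turning to the start yaw.

```bash
python3 - <<'E'
from h import *
plan((.6032,.0107,.214),76,10,30,(.4818,.3352,.214),15.2)
E
```

```text
len/row mm 34.6 deg/row 6.1
[[-0.0345, 0.0032, -0.0, -0.0169, 30], [-0.0346, -0.0005, -0.0, -0.0169, 30], [-0.0344, -0.0041, -0.0, -0.0169, 30], [-0.0338, -0.0078, -0.0, -0.0169, 30], [-0.0328, -0.0113, -0.0, -0.0169, 30]]
[[-0.0314, -0.0147, -0.0, -0.0169, 30], [-0.0296, -0.0179, -0.0, -0.0169, 30], [-0.0276, -0.021, -0.0, -0.0169, 30], [-0.0252, -0.0238, -0.0, -0.0169, 30], [-0.0225, -0.0263, -0.0, -0.0169, 30]]
```

Emit:
play_rows(motion=[[-0.0345,0.0032,0,-0.0169,30],[-0.0346,-0.0005,0,-0.0169,30],[-0.0344,-0.0041,0,-0.0169,30],[-0.0338,-0.0078,0,-0.0169,30],[-0.0328,-0.0113,0,-0.0169,30]])

```text
time: 6.12
tool_pos: [0.542, 0.1716, 0.2131]
tcp_rot: [-1.18, -2.909, 0.002]
wrist_force: [-0.2, 0.3, -1.6]
width: 0.498
```

Emit:
play_rows(motion=[[-0.0314,-0.0147,0,-0.0169,30],[-0.0296,-0.0179,0,-0.0169,30],[-0.0276,-0.021,0,-0.0169,30],[-0.0252,-0.0238,0,-0.0169,30],[-0.0225,-0.0263,0,-0.0169,30]])

```text
time: 6.75
tool_pos: [0.6028, 0.0096, 0.213]
tcp_rot: [-0.375, -3.116, 0.0]
wrist_force: [0.2, 0.4, -1.4]
width: 0.501
```

Emit:
play_rows(motion=[[0,0,0,0,30],[0,0,0,0,30]])

```text
time: 7.0
tool_pos: [0.6025, 0.0109, 0.2134]
tcp_rot: [-0.383, -3.116, -0.0]
wrist_force: [-0.2, -0.8, -2.0]
width: 0.5
```

```bash
cat >> h.py <<'E'
def avg(n=6):
    P=[];F=[]
    for _ in range(n):
        read_camera('top');s=read_state();P.append(s['tool_pos']);F.append(s['wrist_force'])
    print('avg pos',np.mean(P,0).round(4),'sd',np.std(P,0).round(4),'F',np.mean(F,0).round(2));return np.mean(P,0)
E
python3 - <<'E'
from h import *
p=avg();st()
a=crop('side',195,140,290,240,6);cv2.imwrite('pics/g3.png',a)
print('tcp',w2px('side',p),'end pred',w2px('side',p+[0,0,-.053]),'mouth',w2px('side',(.6032,.0107,.136)))
E
```

```text
avg pos [0.6028 0.0115 0.2143] sd [0.0002 0.0001 0.0004] F [-0.1  -0.25 -1.62]
t 7.3 pos [0.6031 0.0115 0.2148] yaw 76.1 q [-0.02  0.14  1.78  0.    1.22 -1.35] F [-0.7  0.  -0.9] M [-0.04  0.03 -0.05] w 42.8
tcp [239.03061076 173.34306572] end pred [239.63187614 187.39246221] mouth [239.86697468 193.8018111 ]
```

View pics/g3.png

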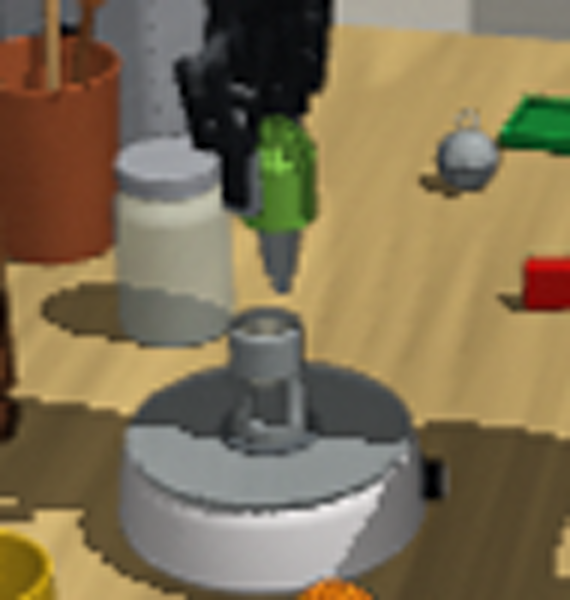

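The reamer hangs upright, but it sits about 8–9 mm to image-right of the TCP column. The drum spans x≈239–318 in the crop and the shank end is at (283,292), against the mouth at (267,325). So it was gripped off-centre along the pads. I'll shift by that amount, let it stand loosely in the socket, and regrip it centred.

Emit:
play_rows(motion=[[-0.0043,0,0,0,30],[-0.0044,0,0,0,30],[0,0,0.012,0,30],[0,0,0.012,0,30],[0,0,0,0,30]])

```text
time: 7.98
tool_pos: [0.6101, 0.0086, 0.1882]
tcp_rot: [-0.381, -3.114, 0.001]
wrist_force: [0.3, -0.8, -1.6]
width: 0.499
```

```bash
python3 - <<'E'
from h import *
p=avg(4);st()
i=read_camera('side')
a=crop('side',205,150,275,215,8,i);cv2.imwrite('pics/g4.png',a)
E
```

```text
avg pos [0.6114 0.0086 0.1903] sd [0.0005 0.     0.0007] F [ 0.33 -0.18 -1.87]
t 8.18 pos [0.6119 0.0086 0.1911] yaw 76.1 q [-0.03  0.17  1.79  0.    1.18 -1.35] F [ 0.7  0.4 -2.2] M [ 0.04  0.01 -0.03] w 42.5
```

View pics/g4.png

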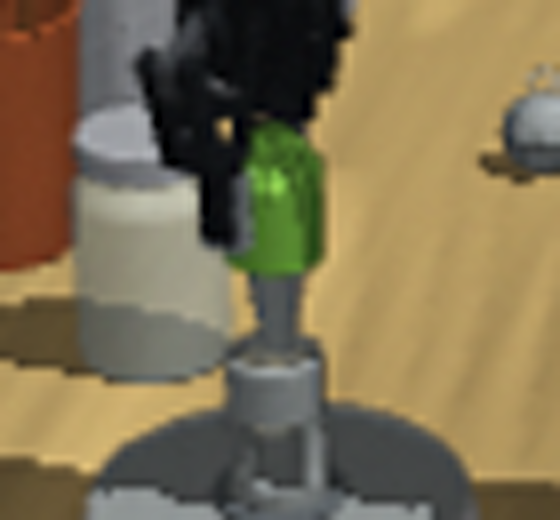

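The drum (228–325) and the hub (228–323) are now aligned in the crop. Nine pictures viewed. Lowering until it rests on the nylon fingers.

Emit:
play_rows(motion=[[0,0,0.01,0,30],[0,0,0.01,0,30],[0,0,0.01,0,30],[0,0,0.004,0,30],[0,0,0,0,30]])

```text
time: 8.85
tool_pos: [0.6123, 0.0092, 0.1565]
tcp_rot: [0.381, 3.117, 0.002]
wrist_force: [3.8, 3.5, -4.2]
width: 0.496
```

Emit:
play_rows(motion=[[0,0,0.001,0,30],[0,0,0.001,0,30],[0,0,0,0,30]])

```text
time: 9.22
tool_pos: [0.6126, 0.0091, 0.1559]
tcp_rot: [0.381, 3.116, 0.002]
wrist_force: [2.6, 4.3, 0.4]
width: 0.499
```

```bash
python3 - <<'E'
from h import *
p=avg(4);st()
E
```

```text
avg pos [0.6126 0.0091 0.1559] sd [0. 0. 0.] F [3.16 4.47 0.98]
t 9.43 pos [0.6126 0.0091 0.1559] yaw 76.1 q [-0.03  0.2   1.82  0.    1.11 -1.35] F [3.  4.1 0.4] M [ 0.84 -0.65 -0.08] w 42.9
```

Emit:
play_rows(motion=[[-0.0007,0.0015,0,0,30],[0,0,0,0,30],[0,0,0,0,30]])

```text
time: 9.8
tool_pos: [0.6128, 0.0097, 0.1548]
tcp_rot: [0.381, 3.118, -0.0]
wrist_force: [2.1, 2.2, -0.2]
width: 0.499
```

```bash
python3 - <<'E'
from h import *
p=avg(3);st()
E
```

```text
avg pos [0.6128 0.0097 0.1548] sd [0. 0. 0.] F [2.58 1.21 0.51]
t 9.95 pos [0.6128 0.0097 0.1548] yaw 76.1 q [-0.02  0.21  1.82 -0.    1.11 -1.35] F [2.9 1.6 0.7] M [ 0.25 -0.5  -0.02] w 42.3
```

Emit:
play_rows(motion=[[-0.001,0.0009,0,0,30],[0,0,0.001,0,30],[0,0,0,0,30]])

```text
time: 10.32
tool_pos: [0.6132, 0.0103, 0.153]
tcp_rot: [-0.381, -3.117, 0.001]
wrist_force: [0.3, 0.7, -1.6]
width: 0.499
```

```bash
python3 - <<'E'
from h import *
p=avg(3);st()
E
```

```text
avg pos [0.6133 0.0103 0.1532] sd [0.     0.     0.0001] F [-0.05 -0.36 -1.35]
t 10.47 pos [0.6133 0.0104 0.1533] yaw 76.1 q [-0.02  0.21  1.82 -0.    1.11 -1.35] F [ 0.3 -0.5 -1.7] M [-0.   -0.04 -0.04] w 42.7
```

Emit:
play_rows(motion=[[0,0,0.001,0,30],[0,0,0.001,0,30],[0,0,0,0,30]])

```text
time: 10.85
tool_pos: [0.6138, 0.0105, 0.1516]
tcp_rot: [-0.381, -3.118, 0.0]
wrist_force: [-0.0, 0.7, -2.1]
width: 0.496
```

Emit:
play_rows(motion=[[0,0,0.001,0,30],[0,0,0,0,30],[0,0,0,0,30]])

```text
time: 11.22
tool_pos: [0.6139, 0.0105, 0.1507]
tcp_rot: [-0.381, -3.118, 0.0]
wrist_force: [-0.7, -0.8, -1.6]
width: 0.496
```

Emit:
play_rows(motion=[[0,0,0.001,0,30],[0,0,0,0,30],[0,0,0,0,30]])

```text
time: 11.6
tool_pos: [0.6139, 0.0104, 0.1498]
tcp_rot: [-0.381, -3.118, 0.0]
wrist_force: [-1.5, -1.7, -1.4]
width: 0.496
```

```bash
python3 - <<'E'
from h import *
p=avg(3);st()
E
```

```text
avg pos [0.6139 0.0104 0.1498] sd [0. 0. 0.] F [-1.32 -1.   -1.05]
t 11.75 pos [0.6139 0.0104 0.1498] yaw 76.1 q [-0.02  0.21  1.82 -0.    1.11 -1.35] F [-1.4 -0.6 -0.7] M [-0.2   0.19  0.03] w 42.3
```

The socket has centred it to within about 1 mm. Letting go so it stands, then regripping with the jaws along x.

Emit:
play_rows(motion=[[0.0003,-0.0003,0.001,0,30],[0,0,0.001,0,30],[0,0,0,0,30],[0,0,0,0,85],[0,0,0,0,85]])

```text
time: 12.38
tool_pos: [0.6137, 0.0104, 0.1475]
tcp_rot: [0.381, 3.118, 0.0]
wrist_force: [1.1, -0.5, -1.2]
width: 0.904
```

Emit:
play_rows(motion=[[0,0,0,0,85],[0,0,0,0,85],[0,0,0,0,85]])

```text
time: 12.75
tool_pos: [0.6136, 0.0103, 0.1477]
tcp_rot: [-0.381, -3.118, -0.0]
wrist_force: [0.8, 0.7, -0.6]
width: 0.994
```

```bash
python3 - <<'E'
from h import *
p=avg(1);st()
a=crop('side',205,150,275,215,8);cv2.imwrite('pics/g5.png',a)
plan((.605,.0115,p[2]),-14,9)
E
```

```text
avg pos [0.6136 0.0103 0.1478] sd [0. 0. 0.] F [ 0.37 -1.1  -0.04]
t 12.8 pos [0.6136 0.0103 0.1478] yaw 76.1 q [-0.02  0.21  1.83  0.    1.1  -1.35] F [ 0.4 -1.1 -0. ] M [-0.03  0.01  0.04] w 85.1
len/row mm 1.0 deg/row -10.0
[[0.001, -0.0001, -0.0, 0.0278, 85], [0.0009, -0.0003, -0.0, 0.0278, 85], [0.0009, -0.0004, -0.0, 0.0278, 85], [0.0008, -0.0006, -0.0, 0.0278, 85], [0.0007, -0.0007, -0.0, 0.0278, 85]]
[[0.0005, -0.0008, -0.0, 0.0278, 85], [0.0004, -0.0009, -0.0, 0.0278, 85], [0.0002, -0.0009, -0.0, 0.0278, 85], [0.0001, -0.001, -0.0, 0.0278, 85]]
```

View pics/g5.png

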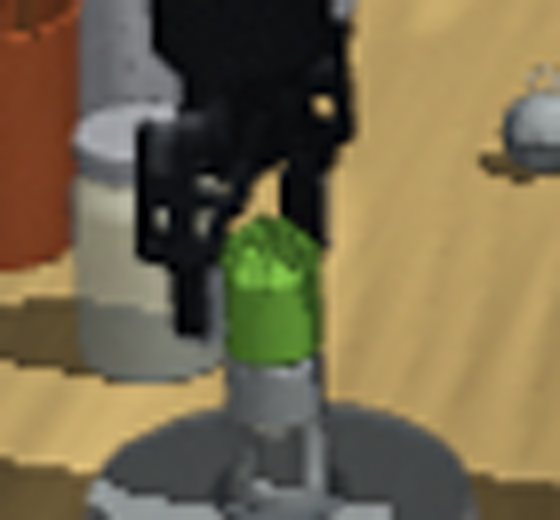

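It stands upright on the hub (drum 223–321, hub 228–323). Regripping with the jaws along x; ten pictures viewed.

Emit:
play_rows(motion=[[0.001,-0.0001,0,0.0278,85],[0.0009,-0.0003,0,0.0278,85],[0.0009,-0.0004,0,0.0278,85],[0.0008,-0.0006,0,0.0278,85],[0.0007,-0.0007,0,0.0278,85]])

```text
time: 13.48
tool_pos: [0.6087, 0.011, 0.1478]
tcp_rot: [1.672, 2.66, 0.0]
wrist_force: [0.8, -0.3, -0.5]
width: 0.999
```

Emit:
play_rows(motion=[[0.0005,-0.0008,0,0.0278,85],[0.0004,-0.0009,0,0.0278,85],[0.0002,-0.0009,0,0.0278,85],[0.0001,-0.001,0,0.0278,85],[0,0,0,0,85]])

```text
time: 14.1
tool_pos: [0.6049, 0.0115, 0.1478]
tcp_rot: [2.474, 1.936, 0.0]
wrist_force: [-0.3, -0.4, -0.3]
width: 0.995
```

Emit:
play_rows(motion=[[0,0,0,0,50],[0,0,0,0,40],[0,0,0,0,30],[0,0,0,0,30],[0,0,0,0,30]], squeeze=25)

```text
time: 14.72
tool_pos: [0.6051, 0.0114, 0.1479]
tcp_rot: [2.475, 1.934, 0.001]
wrist_force: [0.8, -0.1, -0.1]
width: 0.502
```

```bash
python3 - <<'E'
from h import *
p=avg(3);st()
E
```

```text
avg pos [0.6051 0.0114 0.1479] sd [0. 0. 0.] F [ 1.26 -0.66 -0.08]
t 14.88 pos [0.6051 0.0114 0.1479] yaw -14.0 q [-0.02  0.2   1.84 -0.    1.1   0.22] F [ 1.  -0.1 -0.5] M [-0.06 -0.27  0.07] w 43.4
```

Emit:
play_rows(motion=[[0,0,0,0,30],[0,0,0,0,30],[0.0003,0.0002,0,0.025,30],[0,0,0,0.025,30],[0,0,0,0.025,30]], squeeze=80)

```text
time: 15.5
tool_pos: [0.6048, 0.0117, 0.1478]
tcp_rot: [-2.862, -1.296, 0.001]
wrist_force: [-0.2, -0.5, -0.1]
width: 0.494
```

Emit:
play_rows(motion=[[0,0,0,0.025,30],[0,0,0,0.025,30],[0,0,0,0.025,30],[0,0,0,0,30]])

```text
time: 16.0
tool_pos: [0.6047, 0.012, 0.1478]
tcp_rot: [-3.083, -0.601, 0.001]
wrist_force: [-0.1, -0.1, -0.1]
width: 0.498
```

```bash
python3 - <<'E'
from h import *
p=avg(2);st()
E
```

```text
avg pos [0.6047 0.012  0.1477] sd [0. 0. 0.] F [-0.7   0.02  0.98]
t 16.1 pos [0.6047 0.012  0.1477] yaw -67.9 q [-0.02  0.2   1.84  0.    1.1   1.16] F [-0.9 -0.1  0.7] M [ 0.19  0.08 -0.07] w 41.9
```

Emit:
play_rows(motion=[[0,0,0.0003,-0.022,30],[0,0,0.0003,-0.022,30],[0,0,0.0003,-0.022,30],[0,0,0.0003,-0.022,30],[0,0,0.0003,-0.022,30]])

```text
time: 16.73
tool_pos: [0.6051, 0.0115, 0.1467]
tcp_rot: [2.693, 1.617, -0.0]
wrist_force: [-1.1, 0.0, 2.9]
width: 0.497
```

Emit:
play_rows(motion=[[0,0,0.0003,-0.022,30],[0,0,0.0003,-0.022,30],[0,0,0.0003,-0.022,30],[0,0,0.0003,-0.022,30],[0,0,0.0003,-0.022,30]])

```text
time: 17.35
tool_pos: [0.6056, 0.0114, 0.1458]
tcp_rot: [1.985, 2.433, 0.001]
wrist_force: [-0.5, -1.2, 4.1]
width: 0.494
```

```bash
python3 - <<'E'
from h import *
st()
E
```

```text
t 17.35 pos [0.6056 0.0114 0.1458] yaw 11.6 q [-0.02  0.2   1.85 -0.    1.09 -0.22] F [-0.5 -1.2  4.1] M [-0.11  0.19 -0.23] w 42.2
```

Emit:
play_rows(motion=[[0,0,0.0005,-0.022,30],[0,0,0.0005,-0.022,30],[0,0,0.0005,-0.022,30],[0,0,0.0005,-0.022,30],[0,0,0.0005,-0.022,30]])

```text
time: 17.98
tool_pos: [0.6062, 0.0116, 0.1443]
tcp_rot: [1.044, 2.961, 0.001]
wrist_force: [-1.7, -0.3, 6.8]
width: 0.495
```

```bash
python3 - <<'E'
from h import *
st()
E
```

```text
t 17.98 pos [0.6062 0.0116 0.1443] yaw 51.2 q [-0.02  0.2   1.85 -0.    1.09 -0.91] F [-1.7 -0.3  6.8] M [ 0.01  0.28 -0.16] w 42.2
```

Emit:
play_rows(motion=[[0.0005,-0.0004,0.0005,-0.022,30],[0,0,0.0005,-0.022,30],[0,0,0.0005,-0.022,30],[0,0,0.0005,-0.022,30],[0,0,0.0005,-0.022,30]])

```text
time: 18.6
tool_pos: [0.6065, 0.0121, 0.1428]
tcp_rot: [-0.021, 3.137, 0.001]
wrist_force: [-0.6, 1.2, 10.5]
width: 0.496
```

```bash
python3 - <<'E'
from h import *
st()
E
```

```text
t 18.6 pos [0.6065 0.0121 0.1428] yaw 90.8 q [-0.02  0.2   1.85  0.    1.09 -1.61] F [-0.6  1.2 10.5] M [ 0.34  0.13 -0.13] w 42.4
```

Emit:
play_rows(motion=[[0,0,0.0003,-0.02,30],[0,0,0.0003,-0.02,30],[0,0,0.0003,-0.02,30],[0,0,0.0003,-0.02,30],[0,0,0.0003,-0.02,30]])

```text
time: 19.23
tool_pos: [0.6064, 0.0126, 0.1416]
tcp_rot: [-0.988, 2.977, 0.0]
wrist_force: [-1.9, 2.5, 11.8]
width: 0.489
```

Emit:
play_rows(motion=[[0,0,0,0.022,30],[0,0,0.0001,0.024,30],[0,0,0.0001,0.024,30],[0,0,0.0001,0.024,30],[0,0,0.0001,0.024,30]])

```text
time: 19.85
tool_pos: [0.6066, 0.012, 0.1414]
tcp_rot: [0.169, 3.132, 0.0]
wrist_force: [-3.1, 1.5, 11.8]
width: 0.494
```

```bash
python3 - <<'E'
from h import *
st()
E
```

```text
t 19.85 pos [0.6066 0.012  0.1414] yaw 83.8 q [-0.02  0.2   1.85  0.    1.08 -1.48] F [-3.1  1.5 11.8] M [0.   0.5  0.29] w 42.2
```

Emit:
play_rows(motion=[[0.0006,0,0.0002,0.024,30],[0,0,0.0002,0.024,30],[0,0,0.0002,0.024,30],[0,0,0.0002,0.024,30],[0,0,0.0002,0.024,30]])

```text
time: 20.48
tool_pos: [0.6061, 0.0114, 0.1409]
tcp_rot: [1.31, 2.85, 0.002]
wrist_force: [-1.3, -0.6, 14.2]
width: 0.491
```

Emit:
play_rows(motion=[[0,0,0.0001,0.024,30],[0,0,0.0001,0.024,30],[0,0,0.0001,0.024,30],[0,0,0.0001,0.024,30],[0,0,0.0001,0.024,30]])

```text
time: 21.1
tool_pos: [0.6055, 0.0113, 0.1405]
tcp_rot: [2.268, 2.169, 0.003]
wrist_force: [-4.4, -1.8, 15.6]
width: 0.494
```

```bash
python3 - <<'E'
from h import *
st()
E
```

```text
t 21.1 pos [0.6055 0.0113 0.1405] yaw -2.6 q [-0.02  0.2   1.85 -0.    1.08  0.02] F [-4.4 -1.8 15.6] M [-0.18  0.96  0.34] w 42.2
```

The last 3.8 N of extra force gave 0.95 mm of TCP drop, exactly the spindle's own sinking. So the shank stopped advancing while still turning, which means it is home. I'll hold at about 15 N, then unload and release.

Emit:
play_rows(motion=[[0,-0.0005,-0.0006,0,30],[0,0,0,0,30],[0,0,0,0,30],[0,0,0,0,30],[0,0,0,0,30]])

```text
time: 21.72
tool_pos: [0.6054, 0.0114, 0.141]
tcp_rot: [2.265, 2.172, 0.005]
wrist_force: [-3.5, -0.7, 14.7]
width: 0.491
```

Emit:
play_rows(motion=[[0,0,0,0,30],[0,0,0,0,30],[0,0,-0.001,0,30],[0,0,-0.001,0,30],[0,0,-0.001,0,30]])

```text
time: 22.35
tool_pos: [0.6053, 0.0114, 0.1427]
tcp_rot: [2.265, 2.172, 0.005]
wrist_force: [0.6, -1.1, 6.8]
width: 0.495
```

Emit:
play_rows(motion=[[0,0,-0.001,0,30],[0,0,-0.001,0,30],[0,0,0,0,30]])

```text
time: 22.72
tool_pos: [0.6053, 0.0114, 0.1434]
tcp_rot: [2.266, 2.171, 0.004]
wrist_force: [5.2, -2.1, 5.4]
width: 0.492
```

```bash
python3 - <<'E'
from h import *
avg(2);st()
E
```

```text
avg pos [0.6053 0.0114 0.1433] sd [0. 0. 0.] F [ 4.38 -2.4   6.06]
t 22.82 pos [0.6053 0.0114 0.1433] yaw -2.4 q [-0.02  0.2   1.85 -0.    1.09  0.02] F [ 3.7 -2.9  6.3] M [-0.27 -0.63 -0.15] w 41.9
```

Emit:
play_rows(motion=[[0,0,-0.001,0,30],[0,0,-0.001,0,30],[0,0,0,0,85],[0,0,0,0,85],[0,0,0,0,85]])

```text
time: 23.45
tool_pos: [0.6024, 0.012, 0.1431]
tcp_rot: [-2.267, -2.172, 0.003]
wrist_force: [-1.1, 0.2, 0.2]
width: 0.995
```

Emit:
play_rows(motion=[[0,0,-0.03,0,85],[0,0,-0.04,0,85],[0,0,-0.03,0,85],[0,0,0,0,85]])

```text
time: 23.95
tool_pos: [0.6052, 0.0119, 0.2473]
tcp_rot: [2.266, 2.17, 0.006]
wrist_force: [0.7, -0.2, 0.7]
width: 0.997
```

```bash
python3 - <<'E'
from h import *
st()
j=cv2.imread('pics/side0.png')
i=read_camera('side')[:,:,::-1]
cv2.imwrite('pics/s1.png',i)
# drum column profile: green vs hub rows at hub column
for u in range(234,247,3):
    print(u,[(v,i[v,u].tolist()) for v in range(184,202,2)])
for f in(.136,.138,.140): print(f,'front flange px',w2px('side',(.6036-.006,.0107+.021,f)))
p=read_state()['tool_pos']
# key B: jaw across key; key dir yaw 195.7 -> jaw yaw 105.7 or -74.3
plan((.480,-.2985,.12),-74.3,10)
E
```

```text
t 23.95 pos [0.6052 0.0119 0.2473] yaw -2.5 q [-0.02  0.12  1.74  0.    1.27  0.02] F [ 0.7 -0.2  0.7] M [-0.02 -0.   -0.03] w 85.1
234 [(184, [52, 147, 94]), (186, [35, 102, 65]), (188, [33, 93, 59]), (190, [32, 94, 60]), (192, [32, 94, 60]), (194, [30, 92, 57]), (196, [79, 81, 75]), (198, [77, 75, 71]), (200, [78, 77, 73])]
237 [(184, [59, 167, 108]), (186, [60, 162, 106]), (188, [39, 111, 70]), (190, [41, 114, 72]), (192, [42, 113, 72]), (194, [38, 112, 71]), (196, [107, 136, 117]), (198, [93, 93, 89]), (200, [94, 93, 89])]
240 [(184, [78, 200, 135]), (186, [71, 185, 122]), (188, [43, 125, 81]), (190, [47, 132, 85]), (192, [47, 132, 84]), (194, [47, 131, 84]), (196, [84, 129, 102]), (198, [113, 112, 107]), (200, [111, 110, 105])]
243 [(184, [53, 148, 94]), (186, [41, 119, 74]), (188, [43, 123, 76]), (190, [43, 123, 78]), (192, [43, 124, 78]), (194, [44, 134, 84]), (196, [115, 119, 113]), (198, [118, 117, 112]), (200, [114, 113, 111])]
246 [(184, [111, 173, 205]), (186, [109, 170, 201]), (188, [107, 166, 196]), (190, [107, 169, 199]), (192, [108, 168, 200]), (194, [103, 163, 192]), (196, [96, 155, 184]), (198, [94, 156, 183]), (200, [82, 99, 107])]
0.136 front flange px [239.87428317 196.81318171]
0.138 front flange px [239.85208196 196.29709152]
0.14 front flange px [239.82984915 195.78026669]
len/row mm 35.7 deg/row -7.2
[[-0.0315, -0.011, 0.0125, 0.02, 85], [-0.0327, -0.007, 0.0125, 0.02, 85], [-0.0333, -0.0029, 0.0125, 0.02, 85], [-0.0334, 0.0013, 0.0125, 0.02, 85], [-0.033, 0.0055, 0.0125, 0.02, 85]]
[[-0.032, 0.0096, 0.0125, 0.02, 85], [-0.0306, 0.0135, 0.0125, 0.02, 85], [-0.0287, 0.0172, 0.0125, 0.02, 85], [-0.0263, 0.0207, 0.0125, 0.02, 85], [-0.0235, 0.0238, 0.0125, 0.02, 85]]
```

The flange edge at v≈196.3 matches a flange height of 0.136–0.138, so the reamer is home. Now the key. I'll use jaw yaw 105° so that J6 can later turn the tip to +y.

```bash
python3 - <<'E'
from h import *
plan((.483,-.297,.15),105,15,60)
E
```

```text
len/row mm 23.0 deg/row 7.2
[[-0.0209, -0.0072, 0.0063, -0.0199, 60], [-0.0199, -0.0097, 0.0063, -0.0199, 60], [-0.0185, -0.0121, 0.0063, -0.0199, 60], [-0.0168, -0.0143, 0.0063, -0.0199, 60], [-0.0149, -0.0163, 0.0063, -0.0199, 60]]
[[-0.0128, -0.0181, 0.0063, -0.0199, 60], [-0.0104, -0.0195, 0.0063, -0.0199, 60], [-0.0079, -0.0207, 0.0063, -0.0199, 60], [-0.0053, -0.0215, 0.0063, -0.0199, 60], [-0.0025, -0.022, 0.0063, -0.0199, 60]]
[[0.0002, -0.0221, 0.0063, -0.0199, 60], [0.003, -0.0219, 0.0063, -0.0199, 60], [0.0057, -0.0214, 0.0063, -0.0199, 60], [0.0083, -0.0205, 0.0063, -0.0199, 60], [0.0108, -0.0193, 0.0063, -0.0199, 60]]
```

Emit:
play_rows(motion=[[-0.0209,-0.0072,0.0063,-0.0199,60],[-0.0199,-0.0097,0.0063,-0.0199,60],[-0.0185,-0.0121,0.0063,-0.0199,60],[-0.0168,-0.0143,0.0063,-0.0199,60],[-0.0149,-0.0163,0.0063,-0.0199,60]])

```text
time: 24.62
tool_pos: [0.5613, -0.0913, 0.2097]
tcp_rot: [-1.483, -2.765, 0.002]
wrist_force: [-1.0, 0.8, 0.5]
width: 0.702
```

Emit:
play_rows(motion=[[-0.0128,-0.0181,0.0063,-0.0199,60],[-0.0104,-0.0195,0.0063,-0.0199,60],[-0.0079,-0.0207,0.0063,-0.0199,60],[-0.0053,-0.0215,0.0063,-0.0199,60],[-0.0025,-0.022,0.0063,-0.0199,60]])

```text
time: 25.25
tool_pos: [0.5208, -0.194, 0.1783]
tcp_rot: [-0.561, -3.087, -0.002]
wrist_force: [0.1, -0.0, -0.2]
width: 0.7
```

Emit:
play_rows(motion=[[0.0002,-0.0221,0.0063,-0.0199,60],[0.003,-0.0219,0.0063,-0.0199,60],[0.0057,-0.0214,0.0063,-0.0199,60],[0.0083,-0.0205,0.0063,-0.0199,60],[0.0108,-0.0193,0.0063,-0.0199,60]])

```text
time: 25.88
tool_pos: [0.4804, -0.2966, 0.1468]
tcp_rot: [0.415, -3.111, -0.005]
wrist_force: [0.4, 0.8, 0.7]
width: 0.698
```

Emit:
play_rows(motion=[[0,0,0,0,60],[0,0,0,0,60]])

```text
time: 26.12
tool_pos: [0.4816, -0.2962, 0.1482]
tcp_rot: [0.406, -3.114, -0.003]
wrist_force: [-0.1, 0.5, -0.7]
width: 0.699
```

```bash
python3 - <<'E'
from h import *
p=avg(3);st();plan((.483,-.297,.01),105,5,60,p)
a=crop('side',270,130,340,200,5);b=crop('top',330,180,400,260,5);h=400
i=np.hstack([cv2.copyMakeBorder(x,0,h-x.shape[0],0,0,0) for x in(a,b)]);cv2.imwrite('pics/k1.png',i)
print('side',w2px('side',(.483,-.297,.034)),w2px('side',p),'top',w2px('top',(.483,-.297,.034)))
E
```

```text
avg pos [ 0.4823 -0.2962  0.149 ] sd [0.0002 0.0001 0.0003] F [ 0.11 -0.27  0.02]
t 26.27 pos [ 0.4825 -0.2963  0.1493] yaw 105.0 q [-0.59  0.13  1.93  0.    1.09 -2.43] F [ 0.4 -1.  -0.3] M [ 0.02  0.01 -0.01] w 60.2
len/row mm 27.8 deg/row 0.0
[[-0.0001, -0.0002, 0.0278, -0.0, 60], [-0.0001, -0.0002, 0.0278, -0.0, 60], [-0.0001, -0.0002, 0.0278, -0.0, 60], [-0.0001, -0.0002, 0.0278, -0.0, 60], [-0.0001, -0.0002, 0.0278, -0.0, 60]]
side [287.57070068 183.79288376] [288.28282259 158.50792251] top [362.87070117 208.88117625]
```

View pics/k1.png

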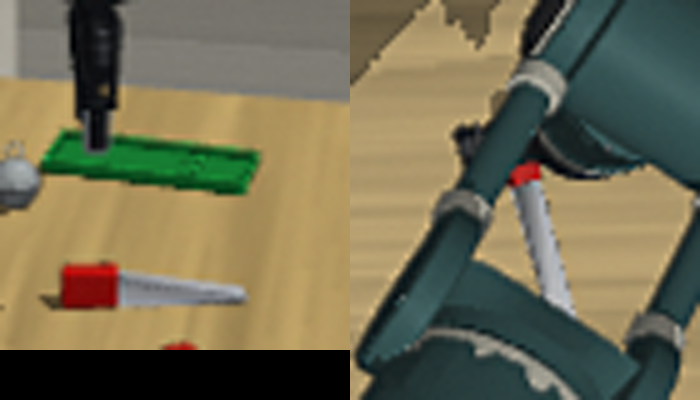

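The side crop shows the handle at x 62–118 (u≈288) and the finger plumb within about 2 mm of its centre. Eleven pictures viewed. Descending and gripping.

Emit:
play_rows(motion=[[-0.002,0,0.028,0,60],[0,0,0.03,0,60],[0,0,0.03,0,60],[0,0,0.03,0,60],[0,0,0.016,0,60]])

```text
time: 27.0
tool_pos: [0.4836, -0.2956, 0.014]
tcp_rot: [0.41, -3.113, -0.002]
wrist_force: [1.6, 0.6, 0.2]
width: 0.701
```

Emit:
play_rows(motion=[[0,0,0.008,0,60],[0,0,0,0,60],[0,0,0,0,40],[0,0,0,0,25],[0,0,0,0,10]], squeeze=40)

```text
time: 27.62
tool_pos: [0.4851, -0.2972, 0.0086]
tcp_rot: [-0.409, 3.113, -0.002]
wrist_force: [-1.2, -0.6, 3.4]
width: 0.225
```

Emit:
play_rows(motion=[[0,0,0,0,10],[0,0,0,0,10],[0,0,0,0,10]], squeeze=80)

```text
time: 28.0
tool_pos: [0.4852, -0.2973, 0.0087]
tcp_rot: [-0.409, 3.113, -0.002]
wrist_force: [-0.3, 0.7, 5.1]
width: 0.219
```

```bash
python3 - <<'E'
from h import *
p=avg(3);st()
E
```

```text
avg pos [ 0.4852 -0.2973  0.0087] sd [0. 0. 0.] F [ 0.29 -0.22  5.75]
t 28.15 pos [ 0.4852 -0.2973  0.0087] yaw 105.0 q [-0.59  0.3   2.01  0.    0.82 -2.43] F [ 0.2 -0.2  6.1] M [0.07 0.12 0.04] w 18.4
```

The key is gripped flat (18.7 mm opening), with its lower edge 8.7 mm below the TCP. Lifting and carrying it to the slot's −y mouth, tip to +y.

Emit:
play_rows(motion=[[0,0,-0.01,0,10],[0,0,-0.03,0,10],[0,0,-0.03,0,10],[0,0,-0.03,0,10],[0,0,0,0,10]])

```text
time: 28.78
tool_pos: [0.486, -0.2978, 0.1105]
tcp_rot: [-0.409, 3.111, -0.006]
wrist_force: [-0.6, -0.6, -0.9]
width: 0.216
```

```bash
python3 - <<'E'
from h import *
p=avg(2);st();plan((.6393,-.163,.0915),11,15,10,p)
print(px2w('top',339,128,.125))
E
```

```text
avg pos [ 0.4843 -0.2966  0.1079] sd [0.0005 0.0003 0.0007] F [-0.27  0.46 -0.81]
t 28.88 pos [ 0.4838 -0.2963  0.1072] yaw 105.0 q [-0.59  0.17  1.96 -0.    1.01 -2.43] F [-0.8  0.3 -1. ] M [ 0.02 -0.13 -0.01] w 18.7
len/row mm 13.7 deg/row -6.3
[[-0.0123, 0.0059, 0.0011, 0.0174, 10], [-0.0116, 0.0072, 0.0011, 0.0174, 10], [-0.0107, 0.0085, 0.0011, 0.0174, 10], [-0.0097, 0.0096, 0.0011, 0.0174, 10], [-0.0086, 0.0106, 0.0011, 0.0174, 10]]
[[-0.0074, 0.0115, 0.0011, 0.0174, 10], [-0.0061, 0.0122, 0.0011, 0.0174, 10], [-0.0047, 0.0128, 0.0011, 0.0174, 10], [-0.0033, 0.0132, 0.0011, 0.0174, 10], [-0.0019, 0.0135, 0.0011, 0.0174, 10]]
[[-0.0004, 0.0136, 0.0011, 0.0174, 10], [0.0011, 0.0136, 0.0011, 0.0174, 10], [0.0026, 0.0134, 0.0011, 0.0174, 10], [0.004, 0.013, 0.0011, 0.0174, 10], [0.0054, 0.0125, 0.0011, 0.0174, 10]]
[ 0.72766255 -0.21735677  0.125     ]
```

Emit:
play_rows(motion=[[-0.0123,0.0059,0.0011,0.0174,10],[-0.0116,0.0072,0.0011,0.0174,10],[-0.0107,0.0085,0.0011,0.0174,10],[-0.0097,0.0096,0.0011,0.0174,10],[-0.0086,0.0106,0.0011,0.0174,10]])

```text
time: 29.5
tool_pos: [0.5346, -0.2509, 0.0994]
tcp_rot: [-0.452, -3.105, -0.002]
wrist_force: [0.1, 0.1, -1.2]
width: 0.219
```

Emit:
play_rows(motion=[[-0.0074,0.0115,0.0011,0.0174,10],[-0.0061,0.0122,0.0011,0.0174,10],[-0.0047,0.0128,0.0011,0.0174,10],[-0.0033,0.0132,0.0011,0.0174,10],[-0.0019,0.0135,0.0011,0.0174,10]])

```text
time: 30.12
tool_pos: [0.5861, -0.2064, 0.0938]
tcp_rot: [-1.273, -2.867, 0.0]
wrist_force: [0.6, -0.9, -1.3]
width: 0.218
```

Emit:
play_rows(motion=[[-0.0004,0.0136,0.0011,0.0174,10],[0.0011,0.0136,0.0011,0.0174,10],[0.0026,0.0134,0.0011,0.0174,10],[0.004,0.013,0.0011,0.0174,10],[0.0054,0.0125,0.0011,0.0174,10]])

```text
time: 30.75
tool_pos: [0.6377, -0.1622, 0.0881]
tcp_rot: [-2.0, -2.418, 0.003]
wrist_force: [-0.6, 0.4, -0.5]
width: 0.218
```

Emit:
play_rows(motion=[[0,0,0,0,10],[0,0,0,0,10],[0,0,0,0,10]])

```text
time: 31.12
tool_pos: [0.6384, -0.1633, 0.0904]
tcp_rot: [-1.997, -2.424, 0.001]
wrist_force: [-0.2, -0.2, 0.1]
width: 0.221
```

```bash
python3 - <<'E'
from h import *
p=avg(3);st()
d=np.array([-.1908,.9816,0]);tip=p+.134*d-[0,0,.0087];print('tip pred',tip,w2px('side',tip-[.0017,.001,-.004]),w2px('top',tip-[.0017,.001,-.008]))
t=read_camera('top');cv2.imwrite('pics/t2.png',t[:,:,::-1])
a=crop('side',205,170,285,225,5);b=crop('top',235,140,315,220,5,t);h=400
cv2.imwrite('pics/k2.png',np.hstack([cv2.copyMakeBorder(x,0,h-x.shape[0],0,0,0) for x in(a,b)]))
E
```

```text
avg pos [ 0.6388 -0.1634  0.0909] sd [0.0001 0.     0.0001] F [ 0.03  0.49 -0.65]
t 31.27 pos [ 0.6389 -0.1634  0.091 ] yaw 11.0 q [-0.29  0.35  1.77 -0.    1.03 -0.48] F [ 0.8  0.4 -0.3] M [-0.03  0.01 -0.03] w 18.9
tip pred [ 0.61320384 -0.03183614  0.08217048] [241.26447014 200.16938056] [279.97881605 168.47228637]
```

View pics/k2.png

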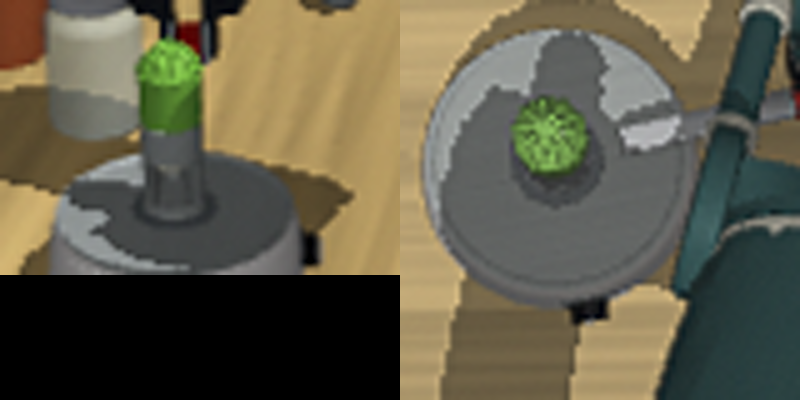

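The top crop shows the key tip at full-frame (280,168), predicted (280,168.5), with the key axis at about 102°, in line with the slot. That is all 12 pictures, so from here I go by numbers only. Entering the slot.

Emit:
play_rows(motion=[[0.008,0,0.001,0,10],[0.008,0,0.001,0,10],[0.008,0,0.001,0,10],[0.006,0,0,0,10],[0,0,0,0,10]])

```text
time: 32.0
tool_pos: [0.6333, -0.1329, 0.088]
tcp_rot: [-1.997, -2.425, 0.0]
wrist_force: [-0.3, -0.1, -0.9]
width: 0.22
```

Emit:
play_rows(motion=[[0.005,0,0,0,10],[0.005,0,0,0,10],[0,0,0,0,10]])

```text
time: 32.38
tool_pos: [0.6314, -0.1234, 0.0879]
tcp_rot: [-1.997, -2.425, 0.0]
wrist_force: [-0.2, 0.3, -1.0]
width: 0.219
```

```bash
cat >> h.py <<'E'
def key():
    p=avg(2);st();r=p-[.6053,.0118,0];d=np.array([-.1908,.9816]);print('tip past axis mm',round(1e3*(r[:2]@d+.134),1),'lat',round(1e3*(r[0]*.9816+r[1]*.1908),1),'bottom-floor',round(1e3*(p[2]-.0857),1),'Faxial',0)
E
python3 - <<'E'
from h import *
key()
E
```

```text
avg pos [ 0.6315 -0.1237  0.088 ] sd [0.     0.0001 0.    ] F [-0.01 -0.2  -0.48]
t 32.48 pos [ 0.6315 -0.1238  0.088 ] yaw 11.0 q [-0.23  0.33  1.8  -0.    1.01 -0.42] F [ 1.  -0.3 -0.9] M [-0.11 -0.02 -0.03] w 18.4
tip past axis mm -4.0 lat -0.1 bottom-floor 2.3 Faxial 0
```

Emit:
play_rows(motion=[[0.006,0,0,0,10],[0.006,0,0,0,10],[0.003,0,0.001,0,10],[0,0,0.001,0,10],[0,0,0,0,10]])

```text
time: 33.1
tool_pos: [0.6287, -0.109, 0.0859]
tcp_rot: [-1.998, -2.424, 0.0]
wrist_force: [-0.2, 0.2, -1.7]
width: 0.22
```

```bash
python3 - <<'E'
from h import *
key()
E
```

```text
avg pos [ 0.6287 -0.1091  0.086 ] sd [0. 0. 0.] F [-0.26  0.56 -1.  ]
t 33.2 pos [ 0.6287 -0.1091  0.086 ] yaw 11.0 q [-0.21  0.32  1.82  0.    1.01 -0.4 ] F [-0.5  0.8 -1.6] M [-0.06 -0.01  0.02] w 18.6
tip past axis mm 10.9 lat -0.1 bottom-floor 0.3 Faxial 0
```

Lowering in small steps until it touches the floor.

Emit:
play_rows(motion=[[0,0,0.0005,0,10],[0,0,0.0005,0,10],[0,0,0,0,10]])

```text
time: 33.58
tool_pos: [0.6289, -0.1091, 0.0852]
tcp_rot: [1.998, 2.424, 0.0]
wrist_force: [-0.4, -0.8, 1.3]
width: 0.215
```

```bash
python3 - <<'E'
from h import *
key()
E
```

```text
avg pos [ 0.6289 -0.1091  0.0852] sd [0. 0. 0.] F [0.2  0.28 0.21]
t 33.67 pos [ 0.6289 -0.1091  0.0852] yaw 11.0 q [-0.21  0.32  1.82  0.    1.   -0.4 ] F [ 0.3  0.5 -0.1] M [-0.01  0.01 -0.  ] w 18.5
tip past axis mm 10.8 lat 0.1 bottom-floor -0.5 Faxial 0
```

Emit:
play_rows(motion=[[0.002,0,0,0,10],[0.002,0,0,0,10],[0.002,0,0,0,10],[0.002,0,0,0,10],[0.002,0,0,0,10]])

```text
time: 34.3
tool_pos: [0.6271, -0.0996, 0.0852]
tcp_rot: [1.997, 2.424, -0.001]
wrist_force: [0.4, -2.5, 1.4]
width: 0.217
```

Emit:
play_rows(motion=[[0.001,0,0,0,10],[0.001,0,0,0,10],[0.001,0,0,0,10],[0.001,0,0,0,10],[0.001,0,0,0,10]])

```text
time: 34.92
tool_pos: [0.6267, -0.0965, 0.0855]
tcp_rot: [1.995, 2.422, -0.002]
wrist_force: [0.9, -9.1, 1.4]
width: 0.218
```

```bash
python3 - <<'E'
from h import *
key()
E
```

```text
avg pos [ 0.6266 -0.0964  0.0855] sd [0. 0. 0.] F [ 1.72 -9.19  0.47]
t 35.02 pos [ 0.6266 -0.0963  0.0855] yaw 11.0 q [-0.19  0.31  1.83 -0.    1.   -0.38] F [ 1.  -9.   0.7] M [-1.23 -0.16  0.03] w 18.9
tip past axis mm 23.8 lat 0.3 bottom-floor -0.2 Faxial 0
```

Emit:
play_rows(motion=[[0.001,0,0,0,10],[0.001,0,0,0,10],[0.001,0,0,0,10],[0.001,0,0,0,10],[0.001,0,0,0,10]])

```text
time: 35.65
tool_pos: [0.6261, -0.0925, 0.0857]
tcp_rot: [1.994, 2.421, -0.003]
wrist_force: [1.8, -11.2, 0.5]
width: 0.216
```

```bash
python3 - <<'E'
from h import *
key()
E
```

```text
avg pos [ 0.6259 -0.092   0.0856] sd [0.     0.0001 0.    ] F [ 1.22 -9.28  0.74]
t 35.75 pos [ 0.6259 -0.0919  0.0856] yaw 11.0 q [-0.18  0.31  1.83 -0.    1.   -0.37] F [ 1.8 -9.5  0.6] M [-1.35 -0.17 -0.03] w 18.7
tip past axis mm 28.1 lat 0.5 bottom-floor -0.1 Faxial 0
```

Emit:
play_rows(motion=[[0.0012,0,0,0,10],[0.0012,0,0,0,10],[0.0012,0,0,0,10],[0.0012,0,0,0,10],[0.0012,0,0,0,10]])

```text
time: 36.38
tool_pos: [0.6246, -0.0855, 0.0855]
tcp_rot: [1.996, 2.422, -0.001]
wrist_force: [1.2, -7.3, 0.2]
width: 0.214
```

Emit:
play_rows(motion=[[0.0012,0,0,0,10],[0.0012,0,0,0,10],[0.0012,0,0,0,10],[0.0012,0,0,0,10],[0.0012,0,0,0,10]])

```text
time: 37.0
tool_pos: [0.6227, -0.0776, 0.0851]
tcp_rot: [1.998, 2.424, 0.0]
wrist_force: [0.8, -2.4, 0.9]
width: 0.216
```

```bash
python3 - <<'E'
from h import *
key()
i=read_camera('side')
for u in(237,240):print(u,[(v,i[v,u].tolist()) for v in range(188,200)])
E
```

```text
avg pos [ 0.6225 -0.0772  0.085 ] sd [0.     0.0001 0.    ] F [ 0.55 -2.16  1.98]
t 37.1 pos [ 0.6225 -0.0772  0.085 ] yaw 11.0 q [-0.16  0.3   1.84  0.    1.   -0.36] F [ 0.2 -2.2  1.6] M [-0.3  -0.13 -0.  ] w 18.6
tip past axis mm 43.3 lat -0.1 bottom-floor -0.7 Faxial 0
237 [(188, [75, 116, 42]), (189, [74, 116, 41]), (190, [74, 116, 40]), (191, [74, 116, 41]), (192, [73, 114, 40]), (193, [73, 115, 40]), (194, [71, 115, 37]), (195, [71, 97, 54]), (196, [94, 99, 96]), (197, [92, 96, 97]), (198, [91, 94, 95]), (199, [90, 93, 95])]
240 [(188, [86, 134, 47]), (189, [86, 133, 47]), (190, [87, 133, 47]), (191, [87, 133, 48]), (192, [87, 133, 48]), (193, [86, 135, 48]), (194, [85, 135, 45]), (195, [71, 96, 54]), (196, [156, 162, 162]), (197, [119, 124, 125]), (198, [106, 111, 111]), (199, [109, 113, 114])]
```

Emit:
play_rows(motion=[[0.0012,0,0,0,10],[0.0012,0,0,0,10],[0.0012,0,0,0,10],[0.0012,0,0,0,10],[0.0012,0,0,0,10]])

```text
time: 37.78
tool_pos: [0.6214, -0.0716, 0.085]
tcp_rot: [-1.998, -2.424, 0.0]
wrist_force: [-0.1, -2.6, 1.8]
width: 0.216
```

Emit:
play_rows(motion=[[0.0012,0,0,0,10],[0.0012,0,0,0,10],[0.0012,0,0,0,10],[0.0012,0,0,0,10],[0.0012,0,0,0,10]])

```text
time: 38.4
tool_pos: [0.6203, -0.0657, 0.085]
tcp_rot: [-1.998, -2.424, -0.0]
wrist_force: [0.2, -1.5, 1.5]
width: 0.215
```

```bash
python3 - <<'E'
from h import *
key()
E
```

```text
avg pos [ 0.6202 -0.0656  0.085 ] sd [0. 0. 0.] F [ 0.17 -1.7   2.27]
t 38.5 pos [ 0.6202 -0.0656  0.085 ] yaw 11.0 q [-0.15  0.29  1.85  0.    1.   -0.34] F [-0.4 -1.5  2.7] M [-0.23  0.01  0.  ] w 18.3
tip past axis mm 55.2 lat -0.1 bottom-floor -0.7 Faxial 0
```

Emit:
play_rows(motion=[[0.001,0,0,0,10],[0,0,-0.0003,0,10],[0,0,0,0,10]])

```text
time: 38.88
tool_pos: [0.62, -0.0647, 0.0851]
tcp_rot: [-1.998, -2.424, -0.0]
wrist_force: [0.8, -1.8, 0.9]
width: 0.218
```

Emit:
play_rows(motion=[[0,0,0,0,25],[0,0,0,0,40],[0,0,0,0,60],[0,0,0,0,60]])

```text
time: 39.38
tool_pos: [0.62, -0.0647, 0.0851]
tcp_rot: [-1.998, -2.424, 0.0]
wrist_force: [0.0, 0.3, 0.8]
width: 0.705
```

Emit:
play_rows(motion=[[0,0,-0.015,0,60],[0,0,-0.03,0,60],[0,0,-0.03,0,60],[-0.02,0,-0.03,0,60],[-0.03,0,-0.03,0,60]])

```text
time: 40.0
tool_pos: [0.6299, -0.1137, 0.2228]
tcp_rot: [1.995, 2.425, 0.001]
wrist_force: [1.4, -0.7, 0.5]
width: 0.703
```

Emit:
play_rows(motion=[[-0.04,0,-0.02,0,60],[-0.04,0,0,0,60],[0,0,0,0,60]])

```text
time: 40.38
tool_pos: [0.6455, -0.1954, 0.242]
tcp_rot: [2.0, 2.419, 0.0]
wrist_force: [-0.5, -0.1, -0.2]
width: 0.706
```

```bash
python3 - <<'E'
from h import *
st()
i=read_camera('side')[:,:,::-1].copy();cv2.imwrite('pics/s2.png',i);j=cv2.imread('pics/s1.png')
# reamer shift between home and now: match green saturation patch
f=lambda x:cv2.resize((x[165:215,225:255].astype(np.float32)@np.array([-.5,1,-.5],np.float32)).clip(0),None,fx=8,fy=8,interpolation=cv2.INTER_CUBIC)
for n,x in(('home',j),('now',i)):
    m=f(x)>20;ys,xs=np.nonzero(m);print(n,'cols',xs.min()/8+225,xs.max()/8+225,'rows',ys.min()/8+165,ys.max()/8+165,'centroid',xs.mean()/8+225,ys.mean()/8+165)
for z in(.136,.142): print(w2px('side',(.6036,.0107,z)))
t=read_camera('top')[:,:,::-1].copy();cv2.imwrite('pics/t3.png',t)
h=cv2.cvtColor(t,cv2.COLOR_BGR2HSV);m=((h[...,0]<8)|(h[...,0]>172))&(h[...,1]>150)&(h[...,2]>60)
n,l,s,c=cv2.connectedComponentsWithStats(m.astype(np.uint8));print([(c[k].round(1).tolist(),int(s[k,4])) for k in range(1,n) if s[k,4]>20])
kg=np.array([.6053,.0118])+(-.078)*np.array([-.1908,.9816]);print('handle top pred px',w2px('top',(kg[0]-.0017,kg[1]-.001,.111)))
E
```

```text
t 40.38 pos [ 0.6455 -0.1954  0.242 ] yaw 10.8 q [-0.33  0.26  1.6  -0.    1.29 -0.52] F [-0.5 -0.1 -0.2] M [ 0.03  0.03 -0.01] w 60.3
home cols 231.625 246.125 rows 168.75 196.875 centroid 239.0359852421534 187.36572438162545
now cols 231.625 246.125 rows 174.875 194.875 centroid 239.0610275522428 185.39281911353655
[239.75440619 193.79129527]
[239.68836521 192.25560828]
[([289.2, 165.0], 103), ([345.4, 295.4], 156)]
handle top pred px [290.47286634 164.96300432]
```

```bash
python3 - <<'E'
from h import *
for f in('s1','s2'):
    x=cv2.imread(f'pics/{f}.png').astype(float);g=x[...,1]-(x[...,0]+x[...,2])/2;o=[]
    for u in range(235,244):
        c=g[186:202,u];h=np.median(c[2:6])/2;k=np.where(c>h)[0].max();o.append(186+k+(c[k]-h)/(c[k]-c[k+1]))
    print(f,np.round(o,2),np.mean(o))
for z in(.136,.142,.143): print(z,w2px('side',(.6036-.006,.0107+.021,z))[1])
t=cv2.imread('pics/t3.png');h=cv2.cvtColor(t,cv2.COLOR_BGR2HSV);m=((h[...,0]<8)|(h[...,0]>172))&(h[...,1]>150)&(h[...,2]>60)
ys,xs=np.nonzero(m[150:180,270:310]);print('handle px',xs.min()+270,xs.max()+270,ys.min()+150,ys.max()+150)
for e in(24,-24):
    kg=np.array([.6053,.0118])+(-.078+e/1e3)*np.array([-.1908,.9816]);print(w2px('top',(kg[0]-.0017,kg[1]-.001,.111)))
# tip beyond hub, top view
print('tip pred',w2px('top',np.r_[np.array([.6036,.0108])+.056*np.array([-.1908,.9816]),.085]))
print([ (u,t[176,u].tolist()) for u in range(238,262,2)])
E
```

```text
s1 [195.66 195.77 195.87 196.14 196.19 196.1  195.78 195.51 195.19] 195.8021740652322
s2 [193.87 193.91 194.2  194.16 194.15 194.11 193.88 193.64 193.41] 193.9261893816853
0.136 196.8131817115943
0.142 195.26270566162094
0.143 195.0036485788887
handle px 282 296 161 169
[282.89576624 166.59554883]
[298.05040434 163.33036545]
tip pred [248.81589327 175.26297933]
[(238, [108, 160, 184]), (240, [151, 151, 150]), (242, [130, 132, 128]), (244, [157, 160, 155]), (246, [92, 93, 90]), (248, [87, 88, 86]), (250, [110, 109, 109]), (252, [94, 93, 92]), (254, [66, 66, 65]), (256, [84, 84, 83]), (258, [83, 83, 81]), (260, [73, 71, 68])]
```

```bash
python3 - <<'E'
from h import *
st();print(finish_job())
E
```

```text
t 40.48 pos [ 0.6448 -0.1926  0.2409] yaw 11.0 q [-0.33  0.25  1.6   0.    1.29 -0.52] F [-0.1 -1.  -0.5] M [0.01 0.02 0.  ] w 59.9
the job is handed in; nothing more can be done
None
```

The job is done and handed in at 40.5 s: the reamer was seated and bedded, then lifted off by the smallest key (158 mm), and both were let go.

- **Seating:** I gripped the reamer about 8 mm off-centre, so I stood it loosely in the socket and regripped it centred. I then twisted it down until only the spindle was still sinking. The tool force peaked at 15.6 N, about 17.4 N on the spindle with the reamer's weight. That is an estimated 3.9 mm of sink against the 4.5 mm switch point. I held it at about 15 N before letting go.
- **Key:** It went in from the −y side and rested on the slot floor. It met the reamer with its tip about 20 mm past the axis, peaked at about 11 N along the slot, and ended about 56 mm past.
- **Lift:** The two checks disagree somewhat. The wedge geometry gives 6.4 mm, while the camera edge shift gives about 7.3 mm. The key handle in the top view also looks 1–3 mm further in than calculated. I put the true lift at 6 to 7 mm.
- **Final state:** The reamer's left and right edges in the side view were unchanged after the lift, so it stands upright. The gripper is clear, reading under about 1 N. I did not view a picture of the end state, because the 12-picture limit was used up; these last checks are from pixel values only.

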